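# Pair solenoid coils in rows on the setting-out tray

## Robot

A 6-joint arm with a two-finger parallel gripper is mounted at the origin on a cart in front of the work surface, level with it; the furniture and walls round the work are solid. World frame = base frame: x ahead of the robot, y to its left, z up, the work surface at z = 0. Lengths are in m, angles in rad, forces in N, time in s.
With the tool pointing down it reaches from about 0.25 to 0.725 m from the base axis. Payload 4 kg.
Tool frame: the origin (TCP) lies midway between the tips of the shut fingers; the grasp point (between the pads) lies 19 mm behind it; z points along the fingers, y is the line along which they close (so a half turn about z gives the same grasp; the last joint's range is limited). The gripper opens to 85 mm and grips with 20 to 120 N. Pads are 22 mm wide; open, the fingers measure 114 mm over their backs; the gripper's body (76 mm by 85 mm) begins 54 mm behind the grasp point. The pads swing forward as they close: fully open they stand 13 mm farther back than shut.
Start: joints at [-1.274, 0.241, 0.005, 1.335, 0, 1.571], TCP at [0.146, -0.478, 0.195] pointing down, gripper open.
Joint ranges: [-2.72, 2.72], [-1.05, 1.87], [-1.09, 1.28], [-1.99, 2.15], [-1.42, 1.44], [-3.14, 3.14]. Speed limits (rad/s): [2.79, 2.79, 3.14, 3.14, 3.14, 3.14].

## Interface

Orientations are given as a unit quaternion [x, y, z, w].
In Python, from workcell import bot gives the robot as it stands. The module is installed in compiled form; this text tells all that it offers.
- The arm moves only by the tool jog_arm, never from a script. Its argument "deltas" is a list of rows, each an object with "fingers": the opening, from 0 (shut) to 1 (fully open); "delta_pos": the shift along the tool's x, y, z normalised to -1 to 1, where 1 is 300 mm, a list of three; "yaw": the turn about the tool's z normalised to -1 to 1, where 1 is pi/4 rad. A call has 1 to 12 rows; each row is the pose to reach, as a shift and turn from the pose commanded when the call began, along the tool's axes at that moment; what a row does not reach only later rows make up. A row lasts 1/10 s, in which the tool goes at most 50 mm and 8.59 degrees, less where a joint would pass 70% of its speed; a pose out of reach is approached as far as the arm can. A call with a number of a shift or a turn outside -1 to 1 is refused whole. A call with a gripper value outside its range is refused whole. The fingers move at their own pace and stop on an object; the grip force is fixed at half the most. Time passes only in rows, so rows that repeat a pose let the fingers close. It gives the time, the measured TCP pose, the force, the opening and the grip force at its end, in the units of the state.
- bot.get_obs(): the state, without advancing time (a new reading comes with each control period).
- bot.camera(name): name is "scene" or "top"; returns a dict with "image" (420x560x3 uint8, red, green, blue), "range_z" (420x560 float32, m along the optical axis (not along the pixel's ray), 0 where there is no reading), "fx", "fy", "cx", "cy" (pixels), "distortion" ([k1, k2, p1, p2, k3] as OpenCV has them; the pictures are not rectified), "rvec" (rotation vector, rad) and "tvec" (3), from world to camera coordinates, as OpenCV has them. Camera axes: x right, y down, z forward; pixel columns grow to the right and rows downward; lengths in m; the calibration is good to about 2 mm. A picture is of the moment at which its call begins.
- bot.job_done(): hands the job in; it is judged then, once.
The state is a dict: "clock": time; "joint_pos": joint angles; "joint_vel": joint speeds; "tau": joint torques, N m; "eef_pos": TCP position; "tool_rot": TCP orientation; "ft_force": force on the tool from outside, world axes, zero at the start; "ft_torque": the same for the moment, N m; "grip_width": finger opening in m; "grasp_force": force on a finger pad.
Only numpy, scipy, OpenCV 4.12 (cv2) and the standard library are available. Lean on these libraries where they do the work, as an engineer would, in place of code of your own. Each camera call takes 0.05 s, during which the arm holds its last target. There are 200 camera calls.

## Task

The front row of the setting-out tray already holds one orange, one green and one blue coil. Slide the three coils off the leaning spindles of the grey rack and stand each one flat inside the empty marked ring directly behind the tray coil of its own colour, so that the tray ends up with two neat rows in matching pairs. Leave the coils already on the tray, the marker pen and the tally counter where they are.

Things in the scene. Friction and masses are not known exactly. Their poses are not given: they have to be found in the camera images.
- orange_coil: ring-shaped solenoid coil, a hollow cylinder 32 mm in diameter and 26 mm high with a 16 mm bore, about 70 g, moulded orange bobbin (wide orange end flanges) with a copper winding between. Both ends are alike. Origin: centre of its lower end face; z runs along its axis to the other end. To be moved: it starts on one of the rack's spindles, its lower face on the deck.
- green_coil: ring-shaped solenoid coil, a hollow cylinder 32 mm in diameter and 26 mm high with a 16 mm bore, about 70 g, moulded green bobbin (wide green end flanges) with a copper winding between. Both ends are alike. Origin: centre of its lower end face; z runs along its axis to the other end. To be moved: it starts on one of the rack's spindles, its lower face on the deck.
- blue_coil: ring-shaped solenoid coil, a hollow cylinder 32 mm in diameter and 26 mm high with a 16 mm bore, about 70 g, moulded blue bobbin (wide blue end flanges) with a copper winding between. Both ends are alike. Origin: centre of its lower end face; z runs along its axis to the other end. To be moved: it starts on one of the rack's spindles, its lower face on the deck.
- orange_mate: ring-shaped solenoid coil, a hollow cylinder 32 mm in diameter and 26 mm high with a 16 mm bore, about 70 g, moulded orange bobbin (wide orange end flanges) with a copper winding between. Both ends are alike. Origin: centre of its lower end face; z runs along its axis to the other end. To be left alone: it stands in one of the rings of the tray's front row (which one varies).
- green_mate: ring-shaped solenoid coil, a hollow cylinder 32 mm in diameter and 26 mm high with a 16 mm bore, about 70 g, moulded green bobbin (wide green end flanges) with a copper winding between. Both ends are alike. Origin: centre of its lower end face; z runs along its axis to the other end. To be left alone: it stands in one of the rings of the tray's front row (which one varies).
- blue_mate: ring-shaped solenoid coil, a hollow cylinder 32 mm in diameter and 26 mm high with a 16 mm bore, about 70 g, moulded blue bobbin (wide blue end flanges) with a copper winding between. Both ends are alike. Origin: centre of its lower end face; z runs along its axis to the other end. To be left alone: it stands in one of the rings of the tray's front row (which one varies).
- rack: fixed grey steel rack, 92 x 232 mm; sloping deck with three steel spindles 74 mm apart along its y, leaning 30 degrees from vertical, tops toward its -x (robot side). Each 11 mm thick, 48 mm long, leaving the deck 48 mm above the table. Deck's high edge: 33 mm beyond the spindle feet (+x), 67 mm above the table. Origin: underside, below the middle spindle's foot; z up.
- tray: fixed aluminium tray, 168 x 246 mm, rim 10 mm high, dark mat with its top 6 mm above the table; on it six flat white marked rings (45 mm inside diameter) in two rows of three along its y: rows 76 mm apart, rings in a row 72 mm apart. The front row (-x, nearer the robot) is occupied, the back row (+x) empty. Origin: centre of underside; z up.
- front1 (a point): centre of the front-row ring of column 1 (1 at the tray's +y side, 3 at its -y side), on the mat; x, y, z as the tray's
- back1 (a point): centre of the back-row ring of column 1, directly behind front1, on the mat; x, y, z as the tray's
- front2 (a point): centre of the front-row ring of column 2 (1 at the tray's +y side, 3 at its -y side), on the mat; x, y, z as the tray's
- back2 (a point): centre of the back-row ring of column 2, directly behind front2, on the mat; x, y, z as the tray's
- front3 (a point): centre of the front-row ring of column 3 (1 at the tray's +y side, 3 at its -y side), on the mat; x, y, z as the tray's
- back3 (a point): centre of the back-row ring of column 3, directly behind front3, on the mat; x, y, z as the tray's
- marker: white and black marker pen lying on the table, 135 mm long, 17 mm thick; bystander. Origin: centre of its underside; its length is its y
- counter: grey hand tally counter lying on the table, 71 x 48 x 22 mm; bystander. Origin: centre of its underside

How it is judged:
At the end, for the whole second after the job is handed in: Each coil from the rack stands flat on the mat (within 0.1 rad, either end up), its axis within 7 mm of the centre of the back-row ring in the column of the tray coil of its colour, released and at rest (under 20 mm/s); each tray coil is within 15 mm of the centre of its front-row ring (((horizontal distance between orange_coil and back1 below 0.007 m and horizontal distance between orange_mate and front1 below 0.015 m) or (horizontal distance between orange_coil and back2 below 0.007 m and horizontal distance between orange_mate and front2 below 0.015 m) or (horizontal distance between orange_coil and back3 below 0.007 m and horizontal distance between orange_mate and front3 below 0.015 m)) and ((angle between orange_coil's own z axis and vertical below 0.1 rad and z of orange_coil in the frame of tray below 0.01 m) or (angle between orange_coil's own z axis and vertical above 3.04 rad and z of orange_coil in the frame of tray below 0.036 m)) and linear speed of each of orange_coil, green_coil, blue_coil below 0.02 m/s and ((horizontal distance between green_coil and back1 below 0.007 m and horizontal distance between green_mate and front1 below 0.015 m) or (horizontal distance between green_coil and back2 below 0.007 m and horizontal distance between green_mate and front2 below 0.015 m) or (horizontal distance between green_coil and back3 below 0.007 m and horizontal distance between green_mate and front3 below 0.015 m)) and ((angle between green_coil's own z axis and vertical below 0.1 rad and z of green_coil in the frame of tray below 0.01 m) or (angle between green_coil's own z axis and vertical above 3.04 rad and z of green_coil in the frame of tray below 0.036 m)) and ((horizontal distance between blue_coil and back1 below 0.007 m and horizontal distance between blue_mate and front1 below 0.015 m) or (horizontal distance between blue_coil and back2 below 0.007 m and horizontal distance between blue_mate and front2 below 0.015 m) or (horizontal distance between blue_coil and back3 below 0.007 m and horizontal distance between blue_mate and front3 below 0.015 m)) and ((angle between blue_coil's own z axis and vertical below 0.1 rad and z of blue_coil in the frame of tray below 0.01 m) or (angle between blue_coil's own z axis and vertical above 3.04 rad and z of blue_coil in the frame of tray below 0.036 m))); the robot touches nothing.
It fails at once if the orange coil already on the tray is shifted more than 10 mm or tipped (distance of orange_mate from where it was at the start of the episode above 0.01 m or angle between orange_mate's own z axis and vertical above 0.3 rad).
It fails at once if the green coil already on the tray is shifted more than 10 mm or tipped (distance of green_mate from where it was at the start of the episode above 0.01 m or angle between green_mate's own z axis and vertical above 0.3 rad).
It fails at once if the blue coil already on the tray is shifted more than 10 mm or tipped (distance of blue_mate from where it was at the start of the episode above 0.01 m or angle between blue_mate's own z axis and vertical above 0.3 rad).
It fails at once if the marker is shifted more than 20 mm (distance of marker from where it was at the start of the episode above 0.02 m).
It fails at once if the counter is shifted more than 20 mm (distance of counter from where it was at the start of the episode above 0.02 m).
It also fails if it takes over 64 s, if anything falls off the work surface, if the arm or the gripper's body presses on something with over 40 N, if the wrist force passes 120 N, or if a joint passes its speed limit or range.

## Working session

There is one attempt and no reset: what is moved stays moved. The work goes in short steps, Python scripts to look and compute and a tool call to move; the robot and the scene stay as the last step left them, time stands still between calls to the robot, and variables do not carry over. Pictures are saved under pics/ and viewed, at most 10 in all, crops included, and the job is handed in when it is done.

Besides the shell and the picture viewer there is one more tool, called after "Request:" as name(argument=value, ...), one argument or row to a line, values as JSON. jog_arm: Moves the arm, as the interface text tells. Scaled input: -1 to 1 covers 300 mm each way for a shift and pi/4 rad each way for a turn. Its arguments: {"type":"object","properties":{"deltas":{"type":"array","items":{"type":"object","properties":{"fingers":{"type":"number"},"delta_pos":{"type":"array","items":{"type":"number"}},"yaw":{"type":"number"}}}}},"required":["deltas"]}

```bash
mkdir -p pics; cat > h.py <<'E'
import numpy as np, cv2
from workcell import bot
def cam(n):
    c=bot.camera(n); c['K']=np.array([[c['fx'],0,c['cx']],[0,c['fy'],c['cy']],[0,0,1.]]); c['D']=np.array(c['distortion'],float)
    c['R']=cv2.Rodrigues(np.array(c['rvec'],float))[0]; c['t']=np.array(c['tvec'],float).ravel(); return c
def cloud(c):
    h,w=c['range_z'].shape; v,u=np.mgrid[:h,:w]
    p=cv2.undistortPoints(np.stack([u,v],-1).reshape(-1,1,2).astype(float),c['K'],c['D']).reshape(h,w,2)
    z=c['range_z'][...,None].astype(float); P=np.concatenate([p*z,z],-1)
    W=(P-c['t'])@c['R']; W[c['range_z']<=0]=np.nan; return W
def save(c,n,box=None,s=1):
    im=c['image'][...,::-1]
    if box: im=im[box[1]:box[3],box[0]:box[2]]
    cv2.imwrite('pics/'+n,cv2.resize(im,None,fx=s,fy=s,interpolation=cv2.INTER_CUBIC))
E
python3 - <<'E'
from h import *
s=bot.get_obs(); print({k:np.round(v,3) for k,v in s.items()})
for n in ('top','scene'):
    c=cam(n); save(c,n+'0.png'); np.save(n+'0.npy',cloud(c)); cv2.imwrite(n+'raw.png',c['image'][...,::-1])
    print(n,c['fx'],-c['R'].T@c['t'])
    W=cloud(c)
    hsv=cv2.cvtColor(c['image'],cv2.COLOR_RGB2HSV)
    for nm,(a,b) in dict(orange=(3,18),green=(40,85),blue=(95,125)).items():
        m=((hsv[...,0]>=a)&(hsv[...,0]<=b)&(hsv[...,1]>120)&(hsv[...,2]>60)).astype(np.uint8)
        k,l,st,ce=cv2.connectedComponentsWithStats(m)
        for i in range(1,k):
            if st[i,4]>40: print(nm,st[i],np.round(ce[i]),np.round(np.nanmedian(W[l==i],0),4), np.round(np.nanpercentile(W[l==i][:,2],95),4))
E
```

```text
{'clock': np.float64(0.0), 'joint_pos': array([-1.274,  0.241,  0.004,  1.335,  0.   ,  1.571]), 'joint_vel': array([-0.001, -0.   ,  0.001,  0.   ,  0.002, -0.001]), 'tau': array([-1.0000e-03, -3.7232e+01,  2.5241e+01,  1.7000e-02, -0.0000e+00,
       -0.0000e+00]), 'eef_pos': array([ 0.146, -0.477,  0.194]), 'tool_rot': array([ 0.989,  0.148, -0.   , -0.001]), 'ft_force': array([-0.597,  1.131,  0.026]), 'ft_torque': array([-0.009, -0.036,  0.039]), 'grasp_force': np.float64(0.0), 'grip_width': np.float64(0.085)}
top 527.4766343331942 [0.3329599  0.05908982 1.47172422]
orange [363 215  13  14 111] [368. 221.] [ 0.5108 -0.1816  0.0677] 0.0781
orange [237 223  13  13 126] [243. 229.] [0.4835 0.1552 0.0291] 0.0372
green [ 173    0   82   75 4895] [213.  36.] [1.0556 0.2679 0.0284] 0.0959
green [391 222  11  10  52] [395. 226.] [ 0.5004 -0.2521  0.072 ] 0.078
green [212 225  11  12  94] [217. 230.] [0.4774 0.2269 0.0309] 0.036
blue [336 215  13  10  79] [342. 219.] [ 0.5157 -0.1081  0.0703] 0.0781
blue [263 222  13  13 119] [269. 228.] [0.4888 0.0847 0.0301] 0.0357
scene 409.08513162478505 [0.16404621 0.53399971 0.80145215]
orange [112  66  24   3  47] [123.  67.] [ 1.4539 -0.1113  0.0087] 0.0119
orange [350 159  15  14 116] [356. 166.] [ 0.5068 -0.1762  0.0644] 0.0757
orange [272 254  15  20 247] [279. 263.] [0.4816 0.156  0.0257] 0.0328
green [   0   83  139  121 9737] [ 69. 144.] [1.1231 0.263  0.0662] 0.1034
green [372 147  10  11  45] [376. 152.] [ 0.4928 -0.2521  0.0672] 0.0759
green [252 277  15  15 147] [259. 284.] [0.4781 0.2259 0.0307] 0.0331
blue [57 18 14 10 53] [63. 22.] [ 1.9211 -0.1487  0.0258] 0.0309
blue [43 22 16 14 74] [50. 29.] [ 1.9114 -0.08    0.0243] 0.0331
blue [335 173  11  12  68] [339. 179.] [ 0.5109 -0.1079  0.0679] 0.0769
blue [290 234  15  13 132] [297. 240.] [0.4927 0.0796 0.0292] 0.032
```

```bash
python3 - <<'E'
import cv2
im=cv2.imread('topraw.png'); cv2.imwrite('pics/topc.png',cv2.resize(im[140:310,190:450],None,fx=3,fy=3,interpolation=cv2.INTER_CUBIC))
E
```

```text
(no output)
```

View pics/topc.png

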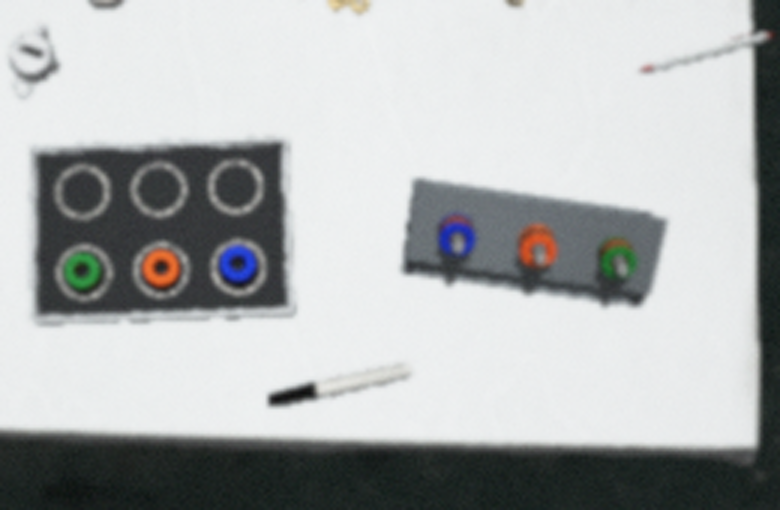

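View pics/scene0.png

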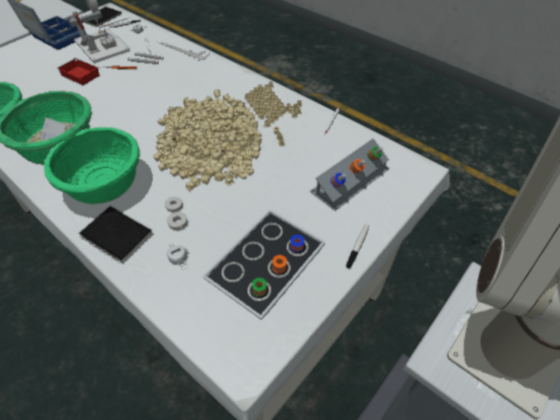

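The crop shows the empty back rings at about (82,192), (159,189) and (236,187). In front of them are green, orange and blue. The rack holds blue (457,238), orange (538,247) and green (618,260), and the pen is at the front. Next I'll fit the tray and rack poses.

```bash
python3 - <<'E'
from h import *
from scipy.optimize import least_squares
def ray(c,uv,z):
    p=cv2.undistortPoints(np.array(uv,float).reshape(-1,1,2),c['K'],c['D']).reshape(-1,2)
    d=np.c_[p,np.ones(len(p))]@c['R']; o=-c['R'].T@c['t']; return o+d*((z-o[2])/d[:,2])[:,None]
c=cam('top'); W=cloud(c); g=cv2.cvtColor(c['image'],cv2.COLOR_RGB2GRAY)
s0=g[180:260,195:292]; off=(195,180)
cl=cv2.cvtColor(c['image'],cv2.COLOR_RGB2HSV)
v,u=np.nonzero((g>95)&(cl[...,1]<90)); P=ray(c,np.c_[u,v],0.006)
loc=np.array([[sx*.038,sy*.072] for sx in(1,-1) for sy in(1,0,-1)])
def T(p): R=np.array([[np.cos(p[2]),-np.sin(p[2])],[np.sin(p[2]),np.cos(p[2])]]); return loc@R.T+p[:2]
p=np.array([.525,.159,.07])
for it in range(8):
    def sel(p):
        d=np.linalg.norm(P[:,None,:2]-T(p)[None],axis=2); k=d.argmin(1); return k,d.min(1)
    k,d=sel(p); m=(d>.018)&(d<.0285)&(k<3) if it<5 else (d>.0195)&(d<.027)
    Q=P[m,:2]; kk=k[m]
    r=least_squares(lambda q:np.linalg.norm(Q-T(q[:3])[kk],axis=1)-q[3],np.r_[p,.024],loss='soft_l1',f_scale=.001); p=r.x[:3]
print('tray',p,r.x[3],len(Q),np.abs(r.fun).mean()); print(T(p).round(4))
# mates: range center
# rack
m=(W[...,2]>.02)&(W[...,0]>.42)&(W[...,0]<.6)&(W[...,1]<-.02)&(W[...,1]>-.35)
X=W[m]; print('rack pts',len(X)); rc=cv2.minAreaRect((X[:,:2]*1000).astype(np.float32)); print(rc); print(cv2.boxPoints(rc).round(1))
# deck plane
rng=np.random.default_rng(0);best=0
for _ in range(500):
    a=X[rng.choice(len(X),3,False)]; n=np.cross(a[1]-a[0],a[2]-a[0]); n/=np.linalg.norm(n)+1e-12
    n*=np.sign(n[2]); 
    inl=np.abs((X-a[0])@n)<.003
    if inl.sum()>best and abs(n[2])<.95: best=inl.sum(); I=inl
D=X[I]; n=np.linalg.svd(D-D.mean(0))[2][2]; n*=np.sign(n[2]); print('plane',n,D.mean(0),best,'tilt',np.degrees(np.arccos(n[2])))
print('yaw from plane',np.degrees(np.arctan2(-n[1],-n[0])))
rc=cv2.minAreaRect((D[:,:2]*1000).astype(np.float32)); print(rc,cv2.boxPoints(rc).round(1))
for n_,uv in dict(b=(190+457/3,140+238/3),o=(190+538/3,140+247/3),g=(190+618/3,140+260/3)).items(): print(n_,ray(c,[uv],.07))
E
```

```text
tray [0.52229254 0.15901646 0.06537923] 0.023572611814294545 778 0.0017750433228846537
[[0.5555 0.2333]
 [0.5602 0.1615]
 [0.5649 0.0897]
 [0.4797 0.2284]
 [0.4844 0.1565]
 [0.4891 0.0847]]
rack pts 2186
((518.0813598632812, -186.9639434814453), (233.0353546142578, 68.85444641113281), 82.87393188476562)
[[ 469.5 -298.3]
 [ 537.8 -306.9]
 [ 566.7  -75.6]
 [ 498.4  -67.1]]
plane [-0.49780114  0.05757735  0.86537788] [ 0.51962183 -0.18574119  0.04893182] 1246 tilt 30.074118009140893
yaw from plane -6.59770460401228
((517.9130249023438, -186.88851928710938), (232.783935546875, 67.26266479492188), 83.39984893798828) [[ 471.1 -298.6]
 [ 537.9 -306.4]
 [ 564.7  -75.1]
 [ 497.9  -67.4]]
b [[ 0.51311449 -0.11244431  0.07      ]]
o [[ 0.50705207 -0.18566797  0.07      ]]
g [[ 0.49727415 -0.2585908   0.07      ]]
```

```bash
cat > plan.py <<'E'
from h import *
# usage: plan(p0(xyz,yawdeg) or None->measured, targets [(x,y,z,yawdeg)...])
def cur():
    s=bot.get_obs(); q=s['tool_rot']; return [*s['eef_pos'],np.degrees(2*np.arctan2(q[1],q[0]))]
def plan(ts,p0=None):
    p0=p0 or cur(); print('from',np.round(p0,4)); a=np.radians(p0[3])
    ex=np.array([np.cos(a),np.sin(a),0]); ey=np.array([np.sin(a),-np.cos(a),0]); ez=np.array([0,0,-1.])
    for t in ts:
        d=np.array(t[:3])-p0[:3]; dy=(t[3]-p0[3]+90)%180-90
        print(t,'->',np.round([d@ex/.3,d@ey/.3,d@ez/.3],4),'yaw',round(-dy/45,4))
E
python3 -c "
from plan import *
plan([(.35,-.37,.17,-6.8)],[.146,-.478,.195,17.02])"
```

```text
from [ 0.146 -0.478  0.195 17.02 ]
(0.35, -0.37, 0.17, -6.8) -> [ 0.7556 -0.1452  0.0833] yaw 0.5293
```

Request:
jog_arm(
  deltas=[
    {"delta_pos":[0.7556,-0.1452,0.0833],"yaw":0.5293,"fingers":0.62},
    {"delta_pos":[0.7556,-0.1452,0.0833],"yaw":0.5293,"fingers":0.62},
    {"delta_pos":[0.7556,-0.1452,0.0833],"yaw":0.5293,"fingers":0.62},
    {"delta_pos":[0.7556,-0.1452,0.0833],"yaw":0.5293,"fingers":0.62},
    {"delta_pos":[0.7556,-0.1452,0.0833],"yaw":0.5293,"fingers":0.62},
    {"delta_pos":[0.7556,-0.1452,0.0833],"yaw":0.5293,"fingers":0.62},
    {"delta_pos":[0.7556,-0.1452,0.0833],"yaw":0.5293,"fingers":0.62},
  ],
)

```text
clock: 0.85
eef_pos: [0.351, -0.3691, 0.1689]
tool_rot: [0.998, -0.058, -0.001, -0.0]
ft_force: [-0.1, -0.5, -0.3]
grip_width: 0.0531
grasp_force: 0.0
```

```bash
python3 -c "
from plan import *
print(cur());T=[(.4996,-.2593,.14,-6.8),(.4996,-.2593,.05,-6.8)]
plan(T);plan(T,[.35,-.37,.17,-6.8])"
```

```text
[np.float64(0.3509653641272715), np.float64(-0.36907066150902196), np.float64(0.16886908890590763), np.float64(-6.6213050373998685)]
from [ 0.351  -0.3691  0.1689 -6.6213]
(0.4996, -0.2593, 0.14, -6.8) -> [ 0.45   -0.4206  0.0962] yaw 0.004
(0.4996, -0.2593, 0.05, -6.8) -> [ 0.45   -0.4206  0.3962] yaw 0.004
from [ 0.35 -0.37  0.17 -6.8 ]
(0.4996, -0.2593, 0.14, -6.8) -> [ 0.4515 -0.4254  0.1   ] yaw -0.0
(0.4996, -0.2593, 0.05, -6.8) -> [ 0.4515 -0.4254  0.4   ] yaw -0.0
```

Request:
jog_arm(
  deltas=[
    {"delta_pos":[0.45,-0.421,0.096],"yaw":0,"fingers":0.62},
    {"delta_pos":[0.45,-0.421,0.096],"yaw":0,"fingers":0.62},
    {"delta_pos":[0.45,-0.421,0.096],"yaw":0,"fingers":0.62},
    {"delta_pos":[0.45,-0.421,0.096],"yaw":0,"fingers":0.62},
    {"delta_pos":[0.45,-0.421,0.096],"yaw":0,"fingers":0.62},
    {"delta_pos":[0.45,-0.421,0.096],"yaw":0,"fingers":0.62},
    {"delta_pos":[0.45,-0.421,0.2],"yaw":0,"fingers":0.62},
    {"delta_pos":[0.45,-0.421,0.2],"yaw":0,"fingers":0.62},
  ],
)

```text
clock: 1.65
eef_pos: [0.4951, -0.2612, 0.1066]
tool_rot: [0.998, -0.061, -0.003, -0.001]
ft_force: [-0.6, 0.8, -0.1]
grip_width: 0.0531
grasp_force: 0.0
```

```bash
python3 -c "
from plan import *
plan([(.4996,-.2593,.05,-6.8)])
save(cam('scene'),'s1.png',(300,90,440,230),4)"
```

```text
from [ 0.4951 -0.2612  0.1066 -6.9981]
(0.4996, -0.2593, 0.05, -6.8) -> [ 0.014  -0.0083  0.1886] yaw -0.0044
```

View pics/s1.png

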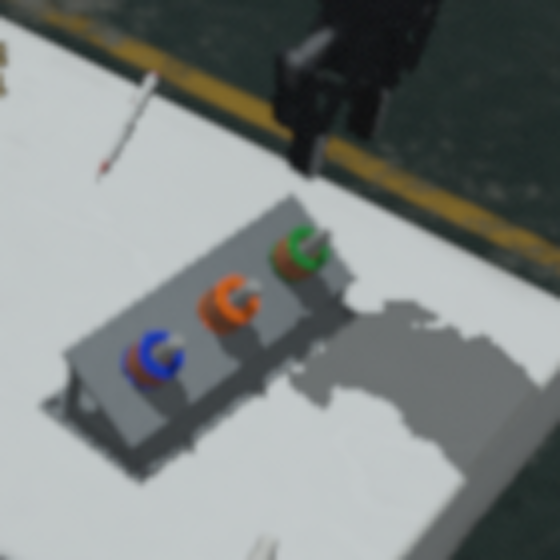

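The fingers hang above the green coil (about (300,255) in the crop) with nothing touching. The arm was still settling, so I'll hold for a moment and measure again.

Request:
jog_arm(
  deltas=[
    {"delta_pos":[0,0,0],"yaw":0,"fingers":0.62},
    {"delta_pos":[0,0,0],"yaw":0,"fingers":0.62},
  ],
)

```text
clock: 1.9
eef_pos: [0.4995, -0.262, 0.1111]
tool_rot: [0.998, -0.06, 0.001, 0.001]
ft_force: [0.1, 0.0, -0.7]
grip_width: 0.053
grasp_force: 0.0
```

```bash
python3 -c "
from plan import *
plan([(.4996,-.2593,.05,-6.8)])"
```

```text
from [ 0.4995 -0.262   0.1111 -6.9017]
(0.4996, -0.2593, 0.05, -6.8) -> [-0.0008 -0.0091  0.2037] yaw -0.0023
```

Request:
jog_arm(
  deltas=[
    {"delta_pos":[0,-0.006,0.1],"yaw":0,"fingers":0.62},
    {"delta_pos":[0,-0.006,0.2],"yaw":0,"fingers":0.62},
    {"delta_pos":[0,-0.006,0.2],"yaw":0,"fingers":0.62},
    {"delta_pos":[0,-0.006,0.2],"yaw":0,"fingers":0.62},
  ],
)

```text
clock: 2.3
eef_pos: [0.4996, -0.2592, 0.0503]
tool_rot: [0.998, -0.06, 0.0, 0.0]
ft_force: [0.0, -0.3, 0.8]
grip_width: 0.0531
grasp_force: 0.0
```

Request:
jog_arm(
  deltas=[
    {"delta_pos":[0,0,0],"yaw":0,"fingers":0.2},
    {"delta_pos":[0,0,0],"yaw":0,"fingers":0.2},
    {"delta_pos":[0,0,0],"yaw":0,"fingers":0.2},
    {"delta_pos":[0,0,0],"yaw":0,"fingers":0.2},
    {"delta_pos":[0,0,0],"yaw":0,"fingers":0.2},
  ],
)

```text
clock: 2.8
eef_pos: [0.4997, -0.2591, 0.0499]
tool_rot: [0.998, -0.059, 0.0, 0.0]
ft_force: [-0.2, -1.4, -0.4]
grip_width: 0.0172
grasp_force: 0.0
```

```bash
python3 -c "
from plan import *
save(cam('scene'),'s2.png',(300,90,440,230),4)"
```

```text
(no output)
```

View pics/s2.png

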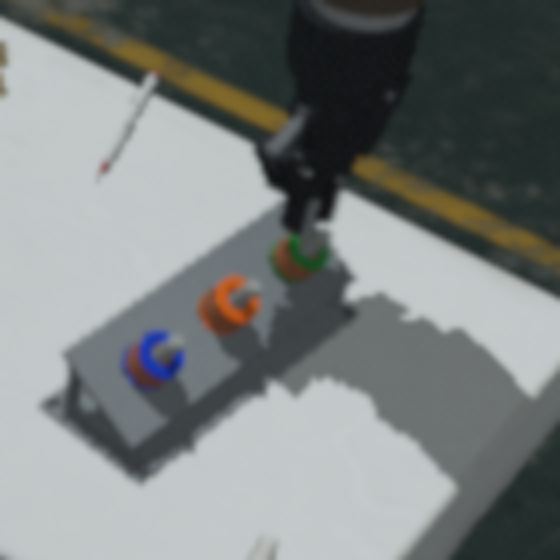

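The fingers closed around the spindle tip, above the green coil (about (300,255)), so they sit higher than I reckoned. I'll measure the real tip height in the range data.

```bash
python3 -c "
from plan import *
print(cur())
for n in ('scene','top'):
    c=cam(n);W=cloud(c);A=np.load(n+'0.npy')
    m=(W[...,2]-A[...,2]>.006)|(np.linalg.norm(W-A,axis=2)>.03)
    m&=(abs(W[...,0]-.5)<.08)&(abs(W[...,1]+.26)<.09)&(W[...,2]<.25)
    v,u=np.nonzero(m); P=W[m]; i=P[:,2].argsort()
    print(n,len(P)); 
    for k in i[:400:20]: print(u[k],v[k],P[k].round(4))
    b=np.arange(.05,.24,.015)
    for z in b:
        q=P[(P[:,2]>z)&(P[:,2]<z+.015)]
        if len(q)>3: print(round(z,3),len(q),q.min(0).round(3),q.max(0).round(3))
"
```

```text
[np.float64(0.49956357490406783), np.float64(-0.2590277560863633), np.float64(0.049722978573798815), np.float64(-6.811045399079719)]
scene 1149
396 162 [ 0.4583 -0.3299  0.0018]
380 142 [ 0.4964 -0.2715  0.0922]
373 147 [ 0.4972 -0.2361  0.0976]
382 142 [ 0.4876 -0.2635  0.1023]
377 143 [ 0.4928 -0.245   0.1079]
375 143 [ 0.4944 -0.2361  0.1128]
380 140 [ 0.4885 -0.2491  0.1178]
383 133 [ 0.4935 -0.2694  0.1256]
377 137 [ 0.4936 -0.2379  0.132 ]
369 137 [ 0.5069 -0.2197  0.136 ]
375 139 [ 0.4904 -0.2209  0.138 ]
373 139 [ 0.4922 -0.2132  0.1419]
379 134 [ 0.4889 -0.2347  0.1463]
372 137 [ 0.4941 -0.2089  0.1499]
373 136 [ 0.4929 -0.2107  0.1526]
389 126 [ 0.4823 -0.2689  0.1546]
385 129 [ 0.4828 -0.2497  0.1564]
369 133 [ 0.5034 -0.207   0.1586]
399 115 [ 0.4827 -0.3174  0.1613]
391 122 [ 0.4823 -0.2753  0.1635]
0.08 23 [ 0.486 -0.272  0.084] [ 0.506 -0.24   0.094]
0.095 62 [ 0.485 -0.274  0.095] [ 0.508 -0.235  0.11 ]
0.11 50 [ 0.485 -0.277  0.11 ] [ 0.508 -0.236  0.124]
0.125 73 [ 0.483 -0.299  0.126] [ 0.516 -0.215  0.14 ]
0.14 89 [ 0.481 -0.307  0.14 ] [ 0.516 -0.207  0.155]
0.15
[... 907 characters left out ...]
4]
394 218 [ 0.5016 -0.2214  0.2126]
399 228 [ 0.4761 -0.2309  0.2245]
401 229 [ 0.4732 -0.2345  0.23  ]
0.05 9 [ 0.503 -0.213  0.058] [ 0.537 -0.173  0.064]
0.065 16 [ 0.483 -0.254  0.065] [ 0.547 -0.171  0.08 ]
0.11 5 [ 0.491 -0.244  0.111] [ 0.498 -0.236  0.124]
0.125 11 [ 0.492 -0.237  0.126] [ 0.504 -0.219  0.14 ]
0.14 21 [ 0.487 -0.24   0.14 ] [ 0.503 -0.206  0.154]
0.155 12 [ 0.486 -0.24   0.156] [ 0.516 -0.207  0.17 ]
0.17 67 [ 0.493 -0.23   0.171] [ 0.52  -0.193  0.185]
0.185 47 [ 0.494 -0.225  0.185] [ 0.519 -0.197  0.2  ]
0.2 19 [ 0.495 -0.224  0.2  ] [ 0.515 -0.217  0.213]
0.215 37 [ 0.466 -0.245  0.216] [ 0.527 -0.22   0.23 ]
0.23 41 [ 0.468 -0.242  0.23 ] [ 0.525 -0.22   0.245]
```

The range data put the fingertips at about z = 0.084 while the arm reports 0.050. I'll open and go down about 30 mm in small steps, watching the force.

Request:
jog_arm(
  deltas=[
    {"delta_pos":[0,0,0],"yaw":0,"fingers":0.62},
    {"delta_pos":[0,0,0],"yaw":0,"fingers":0.62},
    {"delta_pos":[0,0,0],"yaw":0,"fingers":0.62},
    {"delta_pos":[0,0,0],"yaw":0,"fingers":0.62},
    {"delta_pos":[0,0,0.03],"yaw":0,"fingers":0.62},
    {"delta_pos":[0,0,0.06],"yaw":0,"fingers":0.62},
    {"delta_pos":[0,0,0.08],"yaw":0,"fingers":0.62},
    {"delta_pos":[0,0,0.09],"yaw":0,"fingers":0.62},
    {"delta_pos":[0,0,0.09],"yaw":0,"fingers":0.62},
  ],
)

```text
clock: 3.85
eef_pos: [0.4989, -0.2587, 0.0216]
tool_rot: [0.998, -0.059, -0.001, -0.0]
ft_force: [-0.2, -0.6, 0.5]
grip_width: 0.0527
grasp_force: 0.0
```

```bash
python3 -c "
from plan import *
print(cur())
c=cam('scene');save(c,'s3.png',(300,90,440,230),4);W=cloud(c);A=np.load('scene0.npy')
m=(np.linalg.norm(W-A,axis=2)>.015)
m&=(abs(W[...,0]-.5)<.08)&(abs(W[...,1]+.26)<.09)&(W[...,2]<.25)&(W[...,2]>.03)
P=W[m]
for z in np.arange(.03,.2,.012):
        q=P[(P[:,2]>z)&(P[:,2]<z+.012)]
        if len(q)>2: print(round(z,3),len(q),q.min(0).round(3),q.max(0).round(3))
"
```

```text
[np.float64(0.4988658283977298), np.float64(-0.2586819641727274), np.float64(0.02155295923712143), np.float64(-6.814381300864755)]
0.054 11 [ 0.483 -0.288  0.06 ] [ 0.506 -0.225  0.066]
0.066 54 [ 0.482 -0.289  0.066] [ 0.51  -0.216  0.077]
0.078 59 [ 0.483 -0.291  0.078] [ 0.51  -0.215  0.09 ]
0.09 43 [ 0.482 -0.292  0.09 ] [ 0.501 -0.216  0.102]
0.102 67 [ 0.48  -0.311  0.102] [ 0.515 -0.199  0.114]
0.114 72 [ 0.479 -0.317  0.114] [ 0.516 -0.196  0.126]
0.126 111 [ 0.479 -0.318  0.126] [ 0.517 -0.194  0.138]
0.138 98 [ 0.479 -0.319  0.138] [ 0.517 -0.192  0.15 ]
0.15 119 [ 0.478 -0.323  0.15 ] [ 0.518 -0.189  0.162]
0.162 120 [ 0.478 -0.32   0.162] [ 0.518 -0.19   0.174]
0.174 42 [ 0.479 -0.239  0.174] [ 0.511 -0.219  0.185]
0.186 116 [ 0.462 -0.267  0.186] [ 0.525 -0.22   0.198]
0.198 117 [ 0.462 -0.269  0.198] [ 0.531 -0.22   0.21 ]
```

View pics/s3.png

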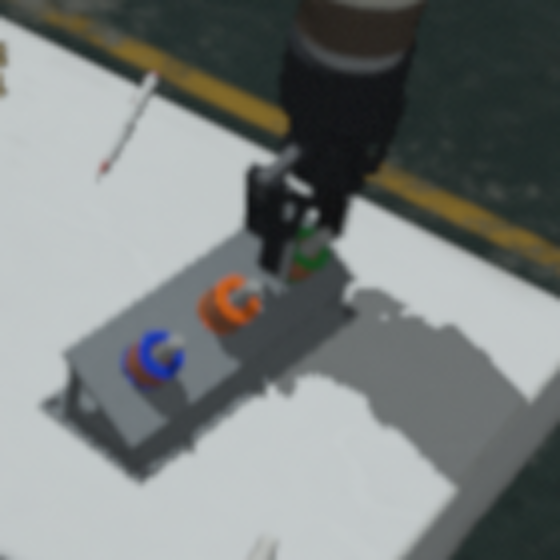

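The fingers now straddle the green coil (about (310,250) in the crop) with their tips near z = 0.06. I'll nudge and close.

Request:
jog_arm(
  deltas=[
    {"delta_pos":[0.006,0,0.006],"yaw":0,"fingers":0.62},
    {"delta_pos":[0.006,0,0.006],"yaw":0,"fingers":0.2},
    {"delta_pos":[0.006,0,0.006],"yaw":0,"fingers":0.2},
    {"delta_pos":[0.006,0,0.006],"yaw":0,"fingers":0.2},
    {"delta_pos":[0.006,0,0.006],"yaw":0,"fingers":0.2},
    {"delta_pos":[0.006,0,0.006],"yaw":0,"fingers":0.2},
  ],
)

```text
clock: 4.5
eef_pos: [0.5018, -0.2594, 0.0213]
tool_rot: [0.998, -0.059, 0.001, 0.0]
ft_force: [-0.1, -0.1, 4.6]
grip_width: 0.029
grasp_force: 59.7
```

Request:
jog_arm(
  deltas=[
    {"delta_pos":[-0.01,0,-0.0173],"yaw":0,"fingers":0.2},
    {"delta_pos":[-0.02,0,-0.0346],"yaw":0,"fingers":0.2},
    {"delta_pos":[-0.03,0,-0.052],"yaw":0,"fingers":0.2},
    {"delta_pos":[-0.04,0,-0.0693],"yaw":0,"fingers":0.2},
  ],
)

```text
clock: 4.9
eef_pos: [0.4889, -0.2577, 0.0418]
tool_rot: [0.998, -0.059, -0.0, -0.0]
ft_force: [0.8, 0.2, -1.0]
grip_width: 0.0287
grasp_force: 59.3
```

Request:
jog_arm(
  deltas=[
    {"delta_pos":[-0.015,0,-0.026],"yaw":0,"fingers":0.2},
    {"delta_pos":[-0.03,0,-0.052],"yaw":0,"fingers":0.2},
    {"delta_pos":[-0.045,0,-0.078],"yaw":0,"fingers":0.2},
    {"delta_pos":[-0.06,0,-0.104],"yaw":0,"fingers":0.2},
    {"delta_pos":[-0.075,0,-0.13],"yaw":0,"fingers":0.2},
    {"delta_pos":[-0.075,0,-0.26],"yaw":0,"fingers":0.2},
    {"delta_pos":[-0.075,0,-0.3],"yaw":0,"fingers":0.2},
    {"delta_pos":[-0.075,0,-0.3],"yaw":0,"fingers":0.2},
  ],
)

```text
clock: 5.7
eef_pos: [0.4689, -0.2562, 0.1343]
tool_rot: [0.998, -0.059, 0.003, 0.001]
ft_force: [-0.2, 0.9, -1.3]
grip_width: 0.0291
grasp_force: 59.6
```

```bash
python3 -c "
from plan import *
print(cur(),bot.get_obs()['grip_width'])
c=cam('scene');save(c,'s4.png',(300,60,440,200),4)
plan([(.50,-.02,.13,3.75),(.547,.225,.13,3.75)])"
```

```text
[np.float64(0.46888127546537667), np.float64(-0.2561943065354428), np.float64(0.1342772342365807), np.float64(-6.8162506205449676)] 0.029064343309772218
from [ 0.4677 -0.2555  0.1324 -6.8139]
(0.5, -0.02, 0.13, 3.75) -> [ 0.0138 -0.7924  0.0079] yaw -0.2348
(0.547, 0.225, 0.13, 3.75) -> [ 0.0724 -1.6219  0.0079] yaw -0.2348
```

View pics/s4.png

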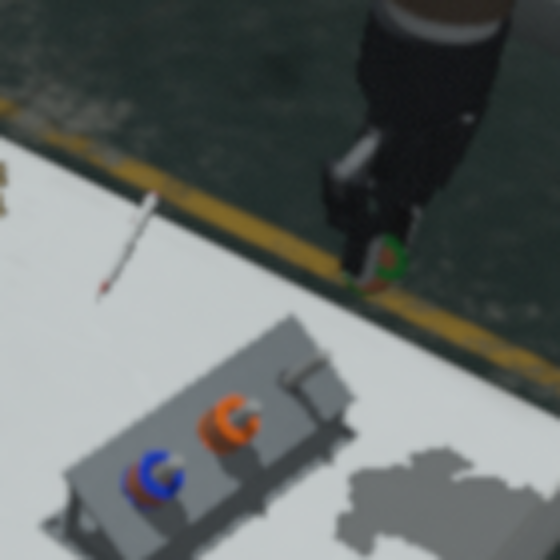

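The green coil is held at about (385,265), tilted as it sat on the rack, and its spindle is now bare. I'll carry it to back1.

Request:
jog_arm(
  deltas=[
    {"delta_pos":[0.014,-0.792,0.008],"yaw":-0.235,"fingers":0.2},
    {"delta_pos":[0.014,-0.792,0.008],"yaw":-0.235,"fingers":0.2},
    {"delta_pos":[0.014,-0.792,0.008],"yaw":-0.235,"fingers":0.2},
    {"delta_pos":[0.014,-0.792,0.008],"yaw":-0.235,"fingers":0.2},
    {"delta_pos":[0.014,-0.792,0.008],"yaw":-0.235,"fingers":0.2},
    {"delta_pos":[0.014,-0.792,0.008],"yaw":-0.235,"fingers":0.2},
    {"delta_pos":[0.014,-0.792,0.008],"yaw":-0.235,"fingers":0.2},
  ],
)

```text
clock: 6.45
eef_pos: [0.4983, -0.0188, 0.1275]
tool_rot: [0.999, 0.034, -0.002, 0.0]
ft_force: [-0.8, -1.0, -0.5]
grip_width: 0.0289
grasp_force: 59.7
```

```bash
python3 -c "
from plan import *
plan([(.5449,.2326,.07,3.75)])"
```

```text
from [ 0.4983 -0.0188  0.1275  3.907 ]
(0.5449, 0.2326, 0.07, 3.75) -> [ 0.2121 -0.8256  0.1917] yaw 0.0035
```

Request:
jog_arm(
  deltas=[
    {"delta_pos":[0.212,-0.826,0.05],"yaw":0,"fingers":0.2},
    {"delta_pos":[0.212,-0.826,0.05],"yaw":0,"fingers":0.2},
    {"delta_pos":[0.212,-0.826,0.05],"yaw":0,"fingers":0.2},
    {"delta_pos":[0.212,-0.826,0.05],"yaw":0,"fingers":0.2},
    {"delta_pos":[0.212,-0.826,0.05],"yaw":0,"fingers":0.2},
    {"delta_pos":[0.212,-0.826,0.19],"yaw":0,"fingers":0.2},
    {"delta_pos":[0.212,-0.826,0.25],"yaw":0,"fingers":0.2},
    {"delta_pos":[0.212,-0.826,0.25],"yaw":0,"fingers":0.2},
    {"delta_pos":[0.212,-0.826,0.25],"yaw":0,"fingers":0.2},
    {"delta_pos":[0.212,-0.826,0.25],"yaw":0,"fingers":0.2},
  ],
)

```text
clock: 7.45
eef_pos: [0.5632, 0.0962, 0.0616]
tool_rot: [0.997, 0.073, -0.003, -0.02]
ft_force: [0.2, 0.6, 0.4]
grip_width: 0.0294
grasp_force: 59.8
```

```bash
python3 -c "
from plan import *
plan([(.5449,.2326,-.008,3.75)])
c=cam('scene');W=cloud(c);A=np.load('scene0.npy')
hsv=cv2.cvtColor(c['image'],cv2.COLOR_RGB2HSV)
m=(hsv[...,0]>=40)&(hsv[...,0]<=85)&(hsv[...,1]>100)&(W[...,0]>.5)&(W[...,0]<.6)&(W[...,1]>.15)&(W[...,1]<.3)
P=W[m];print(len(P),P.min(0),P.max(0),np.median(P,0))
m=(np.linalg.norm(W-A,axis=2)>.015)&(abs(W[...,0]-.545)<.1)&(abs(W[...,1]-.23)<.1)&(W[...,2]<.14)
P=W[m]
for z in np.arange(.0,.14,.012):
        q=P[(P[:,2]>z)&(P[:,2]<z+.012)]
        if len(q)>2: print(round(z,3),len(q),q.min(0).round(3),q.max(0).round(3))
"
```

```text
from [0.5632 0.0962 0.0616 8.3707]
(0.5449, 0.2326, -0.008, 3.75) -> [ 0.0057 -0.4586  0.232 ] yaw 0.1027
3 [0.50026616 0.20575282 0.00368314] [0.50663664 0.21544173 0.00813615] [0.50147177 0.20767071 0.00701437]
```

```bash
python3 -c "
from plan import *
s=bot.get_obs();print(np.round(s['joint_pos'],3),np.round(s['joint_vel'],3),s['eef_pos'],s['tool_rot'],s['ft_force'],s['tau'].round(1))
c=cam('scene');save(c,'s5.png')"
```

```text
[ 0.145  0.471 -0.02   1.083  0.04   3.141] [ 0.002 -0.016  0.007  0.023 -0.002  0.001] [0.56325048 0.09645079 0.06129067] [ 0.99711417  0.0731489  -0.00316588 -0.02006339] [ 0.24312856  0.16673309 -0.65831159] [ -0.2 -48.1  24.1   0.1   0.1  -0. ]
```

View pics/s5.png

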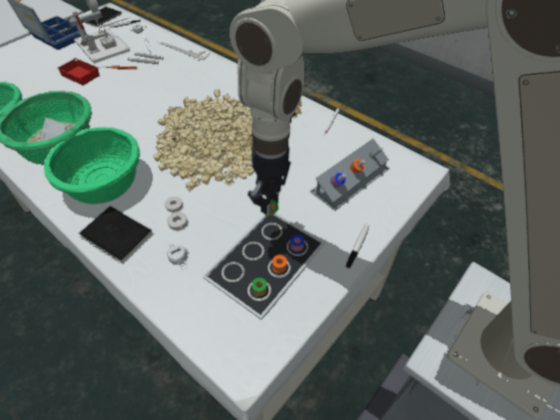

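Joint 6 is at its upper limit of 3.14, so the yaw must exceed the base angle here. I'll turn the tool to about 34° and continue.

Request:
jog_arm(
  deltas=[
    {"delta_pos":[0,0,-0.03],"yaw":-0.56,"fingers":0.2},
    {"delta_pos":[0,0,-0.03],"yaw":-0.56,"fingers":0.2},
    {"delta_pos":[0,0,-0.03],"yaw":-0.56,"fingers":0.2},
    {"delta_pos":[0,0,-0.03],"yaw":-0.56,"fingers":0.2},
    {"delta_pos":[0,0,-0.03],"yaw":-0.56,"fingers":0.2},
    {"delta_pos":[0,0,-0.03],"yaw":-0.56,"fingers":0.2},
  ],
)

```text
clock: 8.15
eef_pos: [0.564, 0.0963, 0.0721]
tool_rot: [0.957, 0.288, 0.002, -0.02]
ft_force: [0.9, -0.4, -0.8]
grip_width: 0.0285
grasp_force: 59.8
```

```bash
python3 -c "
from plan import *
s=bot.get_obs();print(s['tool_rot'],s['joint_pos'].round(3))
plan([(.5467,.2274,.05,33.75)])"
```

```text
[ 0.95739447  0.28807603  0.00240461 -0.02005605] [ 0.145  0.461 -0.006  1.105  0.04   2.702]
from [ 0.564   0.0963  0.0721 33.4926]
(0.5467, 0.2274, 0.05, 33.75) -> [ 0.1931 -0.3963  0.0736] yaw -0.0057
```

```bash
cat > plan.py <<'E'
from h import *
from scipy.spatial.transform import Rotation as Ro
def plan(ts,p0=None):
    s=bot.get_obs(); R=Ro.from_quat(s['tool_rot']).as_matrix(); p=s['eef_pos'] if p0 is None else np.array(p0)
    y0=np.degrees(np.arctan2(R[1,0],R[0,0])); print('from',np.round(p,4),round(y0,2),'zdir',R[:,2].round(3),'j6',s['joint_pos'][5].round(3),'w',s['grip_width'].round(4))
    for t in ts:
        print(t,'->',np.round(R.T@(np.array(t[:3])-p)/.3,4),'yaw',round(-(t[3]-y0)/45,4))
E
python3 -c "
from plan import *
plan([(.5467,.2274,.05,33.75),(.5467,.2274,.02,33.75)])"
```

```text
Traceback (most recent call last):
  File "plan.py", line 5, in plan
    y0=np.degrees(np.arctan2(R[1,0],R[0,0])); print('from',np.round(p,4),round(y0,2),'zdir',R[:,2].round(3),'j6',s['joint_pos'][5].round(3),'w',s['grip_width'].round(4))
                                                                                                                                                ^^^^^^^^^^^^^^^^^^^^^
AttributeError: 'float' object has no attribute 'round'
```

```bash
sed -i "s/s\['grip_width'\].round(4)/round(s['grip_width'],4)/" plan.py
python3 -c "
from plan import *
plan([(.5467,.2274,.05,33.75),(.5467,.2274,.02,33.75)])"
```

```text
from [0.564  0.0963 0.0721] 33.48 zdir [-0.007  0.04  -0.999] j6 2.702 w 0.0285
(0.5467, 0.2274, 0.05, 33.75) -> [ 0.1918 -0.3932  0.0914] yaw -0.0061
(0.5467, 0.2274, 0.02, 33.75) -> [ 0.1902 -0.3895  0.1913] yaw -0.0061
```

Request:
jog_arm(
  deltas=[
    {"delta_pos":[0.192,-0.393,0.05],"yaw":0,"fingers":0.2},
    {"delta_pos":[0.192,-0.393,0.05],"yaw":0,"fingers":0.2},
    {"delta_pos":[0.192,-0.393,0.091],"yaw":0,"fingers":0.2},
    {"delta_pos":[0.19,-0.39,0.191],"yaw":0,"fingers":0.2},
    {"delta_pos":[0.19,-0.39,0.191],"yaw":0,"fingers":0.2},
    {"delta_pos":[0.19,-0.39,0.191],"yaw":0,"fingers":0.2},
    {"delta_pos":[0.19,-0.39,0.191],"yaw":0,"fingers":0.2},
  ],
)

```text
clock: 8.85
eef_pos: [0.5473, 0.2271, 0.0211]
tool_rot: [0.957, 0.288, 0.003, -0.02]
ft_force: [-0.8, -0.6, -0.4]
grip_width: 0.0293
grasp_force: 59.9
```

```bash
cat > low.py <<'E'
from plan import *
import sys
# low points of whatever is new near (x,y) in the scene camera
def low(x,y,r=.06):
  c=cam('scene');W=cloud(c);A=np.load('scene0.npy')
  m=(np.linalg.norm(W-A,axis=2)>.012)&(abs(W[...,0]-x)<r)&(abs(W[...,1]-y)<r)&(W[...,2]<.1)
  P=W[m]
  for z in np.arange(.0,.1,.008):
    q=P[(P[:,2]>z)&(P[:,2]<z+.008)]
    if len(q)>2: print(round(z,3),len(q),q.min(0).round(3),q.max(0).round(3))
E
python3 -c "
from low import *
low(.55,.23)
plan([(.5467,.2274,-.008,33.75)])"
```

```text
0.04 4 [0.536 0.229 0.044] [0.541 0.239 0.048]
0.048 4 [0.533 0.215 0.053] [0.549 0.228 0.056]
0.056 32 [0.528 0.206 0.056] [0.566 0.25  0.064]
0.064 60 [0.528 0.201 0.064] [0.551 0.249 0.071]
0.072 26 [0.527 0.201 0.072] [0.555 0.252 0.08 ]
0.08 8 [0.528 0.201 0.08 ] [0.551 0.251 0.088]
0.088 5 [0.528 0.203 0.09 ] [0.55  0.236 0.096]
0.096 4 [0.525 0.197 0.096] [0.55  0.237 0.099]
from [0.5476 0.2271 0.0214] 33.48 zdir [-0.005  0.041 -0.999] j6 2.927 w 0.0289
(0.5467, 0.2274, -0.008, 33.75) -> [-0.0037  0.0009  0.098 ] yaw -0.0059
```

Request:
jog_arm(
  deltas=[
    {"delta_pos":[0,0,0.05],"yaw":0,"fingers":0.2},
    {"delta_pos":[0,0,0.09],"yaw":0,"fingers":0.2},
    {"delta_pos":[0,0,0.1],"yaw":0,"fingers":0.2},
    {"delta_pos":[0,0,0.107],"yaw":0,"fingers":0.2},
    {"delta_pos":[0,0,0.107],"yaw":0,"fingers":0.2},
  ],
)

```text
clock: 9.4
eef_pos: [0.546, 0.2286, -0.0122]
tool_rot: [0.957, 0.289, 0.002, -0.02]
ft_force: [-0.7, 0.2, -0.7]
grip_width: 0.0289
grasp_force: 59.9
```

Request:
jog_arm(
  deltas=[
    {"delta_pos":[0,0,0.005],"yaw":0,"fingers":0.2},
    {"delta_pos":[0,0,0.007],"yaw":0,"fingers":0.2},
    {"delta_pos":[0,0,0.007],"yaw":0,"fingers":0.2},
  ],
)

```text
clock: 9.7
eef_pos: [0.5466, 0.229, -0.0133]
tool_rot: [0.957, 0.289, 0.003, -0.02]
ft_force: [-0.8, -1.0, 4.2]
grip_width: 0.0291
grasp_force: 60.6
```

Light contact (4 N), so I'll release.

Request:
jog_arm(
  deltas=[
    {"delta_pos":[0,0,0],"yaw":0,"fingers":0.4},
    {"delta_pos":[0,0,0],"yaw":0,"fingers":0.5},
    {"delta_pos":[0,0,0],"yaw":0,"fingers":0.6},
    {"delta_pos":[0,0,0],"yaw":0,"fingers":0.62},
    {"delta_pos":[0,0,-0.1],"yaw":0,"fingers":0.62},
    {"delta_pos":[0,0,-0.25],"yaw":0,"fingers":0.62},
    {"delta_pos":[0,0,-0.4],"yaw":0,"fingers":0.62},
    {"delta_pos":[-0.4,0.3,-0.4],"yaw":0,"fingers":0.62},
    {"delta_pos":[-0.4,0.3,-0.4],"yaw":0,"fingers":0.62},
    {"delta_pos":[-0.4,0.3,-0.4],"yaw":0,"fingers":0.62},
    {"delta_pos":[-0.4,0.3,-0.4],"yaw":0,"fingers":0.62},
  ],
)

```text
clock: 10.8
eef_pos: [0.4934, 0.078, 0.0998]
tool_rot: [0.958, 0.286, 0.0, -0.02]
ft_force: [-0.1, 0.6, 0.3]
grip_width: 0.0527
grasp_force: 0.0
```

```bash
cat > chk.py <<'E'
from plan import *
def chk():
  for n in ('top','scene'):
    c=cam(n);W=cloud(c); hsv=cv2.cvtColor(c['image'],cv2.COLOR_RGB2HSV)
    for nm,(a,b) in dict(orange=(3,18),green=(40,85),blue=(95,125)).items():
        m=((hsv[...,0]>=a)&(hsv[...,0]<=b)&(hsv[...,1]>110)&(hsv[...,2]>50)).astype(np.uint8)
        m[~((W[...,0]>.4)&(W[...,0]<.62)&(W[...,1]<.3)&(W[...,1]>.03)&(W[...,2]>.026)&(W[...,2]<.06))]=0
        k,l,st,ce=cv2.connectedComponentsWithStats(m)
        for i in range(1,k):
            if st[i,4]>15:
                P=W[l==i]; (x,y),r=cv2.minEnclosingCircle((P[:,:2]*1000).astype(np.float32)); print(n,nm,st[i,4],'mean',P.mean(0).round(4),'circ',round(x,1),round(y,1),round(r,1),'z',P[:,2].min().round(4),P[:,2].max().round(4))
  return
E
python3 -c "
from chk import *
chk(); c=cam('top'); save(c,'t6.png',(190,140,320,260),4)
plan([(.50,.02,.12,-6.8)])"
```

```text
top orange 69 mean [0.4832 0.1573 0.032 ] circ 484.3 154.9 15.9 z 0.0269 0.0382
top green 70 mean [0.5554 0.2324 0.0325] circ 556.7 233.1 15.6 z 0.0266 0.0382
top green 74 mean [0.4787 0.2271 0.0321] circ 479.0 227.6 15.7 z 0.0265 0.0383
scene orange 121 mean [0.4827 0.1547 0.0308] circ 484.0 153.9 16.6 z 0.0263 0.0351
scene green 120 mean [0.5559 0.2326 0.0309] circ 557.2 231.8 17.1 z 0.0261 0.0344
scene green 128 mean [0.4777 0.2271 0.0308] circ 478.6 226.2 16.1 z 0.0261 0.034
scene blue 90 mean [0.4879 0.0854 0.0298] circ 488.7 85.5 16.1 z 0.026 0.0344
from [0.4971 0.0828 0.1005] 33.54 zdir [-0.006  0.04  -0.999] j6 2.693 w 0.0529
(0.5, 0.02, 0.12, -6.8) -> [-0.1066  0.1772 -0.0733] yaw 0.8964
```

View pics/t6.png

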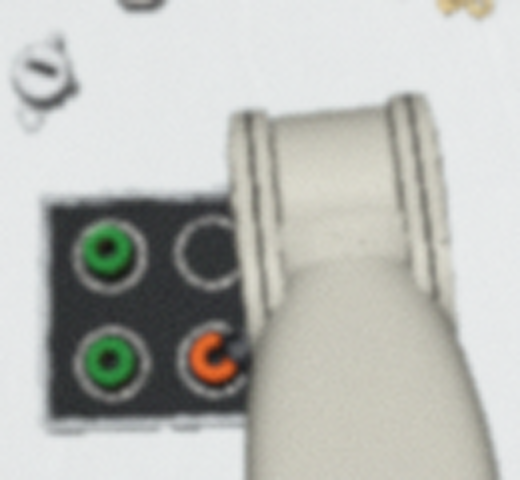

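The picture shows green standing flat and centred in back1 (about (107,250) in the crop), measured at (0.556, 0.233) against the ring's (0.5555, 0.2333). Orange is next.

```bash
python3 -c "
from plan import *
plan([(.5098,-.1839,.11,-6.8),(.5098,-.1839,.07,-6.8)])"
```

```text
from [0.4971 0.0828 0.1005] 33.54 zdir [-0.006  0.04  -0.999] j6 2.693 w 0.0529
(0.5098, -0.1839, 0.11, -6.8) -> [-0.4554  0.7623 -0.0676] yaw 0.8964
(0.5098, -0.1839, 0.07, -6.8) -> [-0.4577  0.7673  0.0656] yaw 0.8964
```

Request:
jog_arm(
  deltas=[
    {"delta_pos":[-0.456,0.762,-0.067],"yaw":0,"fingers":0.62},
    {"delta_pos":[-0.456,0.762,-0.067],"yaw":0,"fingers":0.62},
    {"delta_pos":[-0.456,0.762,-0.067],"yaw":0,"fingers":0.62},
    {"delta_pos":[-0.456,0.762,-0.067],"yaw":0.05,"fingers":0.62},
    {"delta_pos":[-0.456,0.762,-0.067],"yaw":0.2,"fingers":0.62},
    {"delta_pos":[-0.456,0.762,-0.067],"yaw":0.4,"fingers":0.62},
    {"delta_pos":[-0.456,0.762,-0.067],"yaw":0.6,"fingers":0.62},
    {"delta_pos":[-0.456,0.762,-0.067],"yaw":0.75,"fingers":0.62},
    {"delta_pos":[-0.456,0.762,-0.067],"yaw":0.896,"fingers":0.62},
    {"delta_pos":[-0.458,0.767,0.066],"yaw":0.896,"fingers":0.62},
    {"delta_pos":[-0.458,0.767,0.066],"yaw":0.896,"fingers":0.62},
    {"delta_pos":[-0.458,0.767,0.066],"yaw":0.896,"fingers":0.62},
  ],
)

```text
clock: 12.15
eef_pos: [0.5093, -0.1826, 0.0691]
tool_rot: [0.998, -0.058, -0.006, -0.02]
ft_force: [-0.4, -0.9, 0.5]
grip_width: 0.0531
grasp_force: 0.0
```

```bash
python3 -c "
from plan import *
plan([(.5098,-.1839,.0205,-6.8)])"
```

```text
from [ 0.5093 -0.1826  0.0691] -6.58 zdir [-0.01   0.041 -0.999] j6 2.89 w 0.0531
(0.5098, -0.1839, 0.0205, -6.8) -> [0.0046 0.0104 0.1617] yaw 0.0048
```

Request:
jog_arm(
  deltas=[
    {"delta_pos":[0.003,0.004,0.06],"yaw":0,"fingers":0.62},
    {"delta_pos":[0.003,0.006,0.11],"yaw":0,"fingers":0.62},
    {"delta_pos":[0.004,0.009,0.15],"yaw":0,"fingers":0.62},
    {"delta_pos":[0.004,0.009,0.162],"yaw":0,"fingers":0.62},
    {"delta_pos":[0.004,0.009,0.162],"yaw":0,"fingers":0.62},
  ],
)

```text
clock: 12.65
eef_pos: [0.5101, -0.1846, 0.0212]
tool_rot: [0.998, -0.058, -0.005, -0.02]
ft_force: [-0.1, -0.2, 0.2]
grip_width: 0.0527
grasp_force: 0.0
```

Request:
jog_arm(
  deltas=[
    {"delta_pos":[0,0,0],"yaw":0,"fingers":0.2},
    {"delta_pos":[0,0,0],"yaw":0,"fingers":0.2},
    {"delta_pos":[0,0,0],"yaw":0,"fingers":0.2},
    {"delta_pos":[0,0,0],"yaw":0,"fingers":0.2},
    {"delta_pos":[0,0,0],"yaw":0,"fingers":0.2},
  ],
)

```text
clock: 13.15
eef_pos: [0.5107, -0.1851, 0.0224]
tool_rot: [0.998, -0.059, -0.004, -0.019]
ft_force: [-1.2, 0.3, 5.3]
grip_width: 0.0288
grasp_force: 59.8
```

Request:
jog_arm(
  deltas=[
    {"delta_pos":[-0.013,-0.001,-0.0225],"yaw":0,"fingers":0.2},
    {"delta_pos":[-0.026,-0.002,-0.045],"yaw":0,"fingers":0.2},
    {"delta_pos":[-0.039,-0.003,-0.0675],"yaw":0,"fingers":0.2},
    {"delta_pos":[-0.052,-0.004,-0.09],"yaw":0,"fingers":0.2},
    {"delta_pos":[-0.065,-0.005,-0.1126],"yaw":0,"fingers":0.2},
    {"delta_pos":[-0.078,-0.006,-0.135],"yaw":0,"fingers":0.2},
    {"delta_pos":[-0.091,-0.007,-0.1576],"yaw":0,"fingers":0.2},
    {"delta_pos":[-0.104,-0.008,-0.18],"yaw":0,"fingers":0.2},
    {"delta_pos":[-0.104,-0.012,-0.3],"yaw":0,"fingers":0.2},
    {"delta_pos":[-0.104,-0.012,-0.3],"yaw":0,"fingers":0.2},
    {"delta_pos":[-0.104,-0.012,-0.3],"yaw":0,"fingers":0.2},
  ],
)

```text
clock: 14.25
eef_pos: [0.4808, -0.1815, 0.1127]
tool_rot: [0.998, -0.059, -0.004, -0.019]
ft_force: [-0.1, 0.6, 0.2]
grip_width: 0.0288
grasp_force: 59.5
```

```bash
python3 -c "
from plan import *
plan([(.48,.0,.11,33.75)])"
```

```text
from [ 0.4808 -0.1815  0.1127] -6.7 zdir [-0.005  0.039 -0.999] j6 2.875 w 0.0288
(0.48, 0.0, 0.11, 33.75) -> [-0.0731 -0.5998  0.0324] yaw -0.8989
```

Request:
jog_arm(
  deltas=[
    {"delta_pos":[-0.073,-0.6,0.032],"yaw":-0.9,"fingers":0.2},
    {"delta_pos":[-0.073,-0.6,0.032],"yaw":-0.9,"fingers":0.2},
    {"delta_pos":[-0.073,-0.6,0.032],"yaw":-0.9,"fingers":0.2},
    {"delta_pos":[-0.073,-0.6,0.032],"yaw":-0.9,"fingers":0.2},
    {"delta_pos":[-0.073,-0.6,0.032],"yaw":-0.9,"fingers":0.2},
    {"delta_pos":[-0.073,-0.6,0.032],"yaw":-0.9,"fingers":0.2},
    {"delta_pos":[-0.073,-0.6,0.032],"yaw":-0.9,"fingers":0.2},
  ],
)

```text
clock: 14.95
eef_pos: [0.4786, 0.0003, 0.1084]
tool_rot: [0.957, 0.289, 0.001, -0.02]
ft_force: [0.9, -0.6, -0.7]
grip_width: 0.0288
grasp_force: 59.6
```

```bash
python3 -c "
from plan import *
plan([(.5514,.1571,.09,33.75),(.5514,.1571,.02,33.75)])"
```

```text
from [4.786e-01 3.000e-04 1.084e-01] 33.64 zdir [-0.009  0.04  -0.999] j6 2.527 w 0.0288
(0.5514, 0.1571, 0.09, 33.75) -> [ 0.4907 -0.2978  0.0797] yaw -0.0025
(0.5514, 0.1571, 0.02, 33.75) -> [ 0.4873 -0.2889  0.3129] yaw -0.0025
```

Request:
jog_arm(
  deltas=[
    {"delta_pos":[0.491,-0.298,0.08],"yaw":0,"fingers":0.2},
    {"delta_pos":[0.491,-0.298,0.08],"yaw":0,"fingers":0.2},
    {"delta_pos":[0.491,-0.298,0.08],"yaw":0,"fingers":0.2},
    {"delta_pos":[0.491,-0.298,0.08],"yaw":0,"fingers":0.2},
    {"delta_pos":[0.487,-0.289,0.2],"yaw":0,"fingers":0.2},
    {"delta_pos":[0.487,-0.289,0.313],"yaw":0,"fingers":0.2},
    {"delta_pos":[0.487,-0.289,0.313],"yaw":0,"fingers":0.2},
    {"delta_pos":[0.487,-0.289,0.313],"yaw":0,"fingers":0.2},
  ],
)

```text
clock: 15.75
eef_pos: [0.5512, 0.1562, 0.0203]
tool_rot: [0.957, 0.289, 0.001, -0.02]
ft_force: [-0.0, -0.0, -0.4]
grip_width: 0.0291
grasp_force: 59.6
```

```bash
python3 -c "
from low import *
low(.556,.16,.045)
plan([(.5514,.1571,-.012,33.75)])"
```

```text
0.04 7 [0.539 0.158 0.04 ] [0.546 0.171 0.048]
0.048 8 [0.535 0.145 0.051] [0.557 0.173 0.056]
0.056 48 [0.531 0.136 0.057] [0.55  0.178 0.064]
0.064 32 [0.531 0.137 0.064] [0.553 0.181 0.072]
0.072 18 [0.531 0.164 0.072] [0.547 0.181 0.08 ]
0.08 5 [0.533 0.163 0.08 ] [0.541 0.18  0.085]
from [0.5527 0.1567 0.0218] 33.64 zdir [-0.006  0.04  -0.999] j6 2.806 w 0.0289
(0.5514, 0.1571, -0.012, 33.75) -> [-0.0046  0.0006  0.1128] yaw -0.0023
```

Request:
jog_arm(
  deltas=[
    {"delta_pos":[-0.002,0,0.05],"yaw":0,"fingers":0.2},
    {"delta_pos":[-0.002,0,0.09],"yaw":0,"fingers":0.2},
    {"delta_pos":[-0.002,0,0.105],"yaw":0,"fingers":0.2},
    {"delta_pos":[-0.002,0,0.11],"yaw":0,"fingers":0.2},
    {"delta_pos":[-0.002,0,0.113],"yaw":0,"fingers":0.2},
    {"delta_pos":[-0.002,0,0.113],"yaw":0,"fingers":0.2},
  ],
)

```text
clock: 16.4
eef_pos: [0.5513, 0.1582, -0.0121]
tool_rot: [0.957, 0.29, 0.003, -0.02]
ft_force: [-2.2, -0.3, 3.0]
grip_width: 0.0287
grasp_force: 60.1
```

Request:
jog_arm(
  deltas=[
    {"delta_pos":[0,0,0.001],"yaw":0,"fingers":0.4},
    {"delta_pos":[0,0,0.001],"yaw":0,"fingers":0.5},
    {"delta_pos":[0,0,0.001],"yaw":0,"fingers":0.6},
    {"delta_pos":[0,0,0.001],"yaw":0,"fingers":0.62},
    {"delta_pos":[0,0,-0.1],"yaw":0,"fingers":0.62},
    {"delta_pos":[0,0,-0.25],"yaw":0,"fingers":0.62},
    {"delta_pos":[0,0,-0.4],"yaw":0,"fingers":0.62},
    {"delta_pos":[-0.45,0.6,-0.4],"yaw":0,"fingers":0.62},
    {"delta_pos":[-0.45,0.6,-0.4],"yaw":0,"fingers":0.62},
    {"delta_pos":[-0.45,0.6,-0.4],"yaw":0,"fingers":0.62},
    {"delta_pos":[-0.45,0.6,-0.4],"yaw":0,"fingers":0.62},
    {"delta_pos":[-0.45,0.6,-0.4],"yaw":0,"fingers":0.62},
  ],
)

```text
clock: 17.6
eef_pos: [0.5392, -0.0745, 0.0979]
tool_rot: [0.957, 0.289, 0.002, -0.02]
ft_force: [-0.7, 0.6, -0.6]
grip_width: 0.0528
grasp_force: 0.0
```

```bash
python3 -c "
from chk import *
chk()
plan([(.5186,-.1104,.11,-6.8),(.5186,-.1104,.07,-6.8)])"
```

```text
top orange 78 mean [0.5605 0.1625 0.0317] circ 559.8 163.0 16.0 z 0.0261 0.043
top orange 80 mean [0.4841 0.1556 0.0324] circ 484.0 154.9 15.9 z 0.0262 0.0382
top green 72 mean [0.5556 0.2326 0.0317] circ 556.4 232.8 15.5 z 0.0272 0.0373
top green 75 mean [0.4786 0.227  0.0316] circ 479.3 227.5 15.9 z 0.0267 0.0394
top blue 78 mean [0.4906 0.0848 0.0316] circ 490.3 84.7 16.0 z 0.0265 0.0412
scene orange 92 mean [0.5579 0.1622 0.03  ] circ 558.2 162.2 15.6 z 0.0266 0.0353
scene orange 119 mean [0.4829 0.1544 0.0308] circ 482.9 153.8 16.2 z 0.0264 0.0348
scene green 119 mean [0.5559 0.2325 0.0308] circ 556.5 232.2 16.6 z 0.0262 0.0346
scene green 129 mean [0.4773 0.2269 0.0309] circ 478.5 226.9 16.5 z 0.0261 0.0351
scene blue 90 mean [0.488  0.0853 0.0297] circ 487.4 85.4 16.5 z 0.0261 0.0331
from [ 0.5394 -0.0745  0.0978] 33.44 zdir [-0.007  0.039 -0.999] j6 2.397 w 0.0528
(0.5186, -0.1104, 0.11, -6.8) -> [-0.1232  0.0602 -0.0447] yaw 0.8943
(0.5186, -0.1104, 0.07, -6.8) -> [-0.1252  0.0651  0.0885] yaw 0.8943
```

Request:
jog_arm(
  deltas=[
    {"delta_pos":[-0.123,0.06,-0.045],"yaw":0.18,"fingers":0.62},
    {"delta_pos":[-0.123,0.06,-0.045],"yaw":0.36,"fingers":0.62},
    {"delta_pos":[-0.123,0.06,-0.045],"yaw":0.54,"fingers":0.62},
    {"delta_pos":[-0.123,0.06,-0.045],"yaw":0.72,"fingers":0.62},
    {"delta_pos":[-0.123,0.06,-0.045],"yaw":0.89,"fingers":0.62},
    {"delta_pos":[-0.123,0.06,-0.045],"yaw":0.894,"fingers":0.62},
    {"delta_pos":[-0.125,0.065,0.088],"yaw":0.894,"fingers":0.62},
    {"delta_pos":[-0.125,0.065,0.088],"yaw":0.894,"fingers":0.62},
    {"delta_pos":[-0.125,0.065,0.088],"yaw":0.894,"fingers":0.62},
  ],
)

```text
clock: 18.6
eef_pos: [0.5183, -0.1061, 0.0699]
tool_rot: [0.998, -0.055, -0.006, -0.02]
ft_force: [-0.4, 0.1, 0.7]
grip_width: 0.0528
grasp_force: 0.0
```

```bash
python3 -c "
from plan import *
plan([(.5186,-.1104,.0205,-6.8)])"
```

```text
from [ 0.5183 -0.1061  0.0699] -6.3 zdir [-0.01   0.041 -0.999] j6 3.026 w 0.0528
(0.5186, -0.1104, 0.0205, -6.8) -> [0.0051 0.0206 0.164 ] yaw 0.0112
```

Request:
jog_arm(
  deltas=[
    {"delta_pos":[0.004,0.019,0.03],"yaw":0.01,"fingers":0.62},
    {"delta_pos":[0.004,0.019,0.03],"yaw":0.01,"fingers":0.62},
  ],
)

```text
clock: 18.8
eef_pos: [0.5201, -0.1129, 0.0612]
tool_rot: [0.998, -0.06, -0.005, -0.019]
ft_force: [-0.3, 0.3, 0.3]
grip_width: 0.0529
grasp_force: 0.0
```

```bash
python3 -c "
from plan import *
plan([(.5186,-.1104,.0205,-6.8)])"
```

```text
from [ 0.5201 -0.1129  0.0612] -6.89 zdir [-0.007  0.039 -0.999] j6 3.025 w 0.0529
(0.5186, -0.1104, 0.0205, -6.8) -> [-0.0043 -0.0024  0.1359] yaw -0.0019
```

Request:
jog_arm(
  deltas=[
    {"delta_pos":[-0.003,-0.005,0.05],"yaw":0,"fingers":0.62},
    {"delta_pos":[-0.003,-0.004,0.1],"yaw":0,"fingers":0.62},
    {"delta_pos":[-0.003,-0.003,0.125],"yaw":0,"fingers":0.62},
    {"delta_pos":[-0.003,-0.003,0.135],"yaw":0,"fingers":0.62},
    {"delta_pos":[-0.003,-0.003,0.135],"yaw":0,"fingers":0.62},
  ],
)

```text
clock: 19.3
eef_pos: [0.5187, -0.1098, 0.0208]
tool_rot: [0.998, -0.06, -0.005, -0.02]
ft_force: [-0.3, -0.3, 0.3]
grip_width: 0.0527
grasp_force: 0.0
```

Request:
jog_arm(
  deltas=[
    {"delta_pos":[0,0,0],"yaw":0,"fingers":0.2},
    {"delta_pos":[0,0,0],"yaw":0,"fingers":0.2},
    {"delta_pos":[0,0,0],"yaw":0,"fingers":0.2},
    {"delta_pos":[0,0,0],"yaw":0,"fingers":0.2},
    {"delta_pos":[0,0,0],"yaw":0,"fingers":0.2},
  ],
)

```text
clock: 19.8
eef_pos: [0.5193, -0.11, 0.0218]
tool_rot: [0.998, -0.06, -0.004, -0.019]
ft_force: [-1.4, 0.1, 5.1]
grip_width: 0.0288
grasp_force: 59.7
```

Request:
jog_arm(
  deltas=[
    {"delta_pos":[-0.013,-0.001,-0.0225],"yaw":0,"fingers":0.2},
    {"delta_pos":[-0.026,-0.002,-0.045],"yaw":0,"fingers":0.2},
    {"delta_pos":[-0.039,-0.003,-0.0675],"yaw":0,"fingers":0.2},
    {"delta_pos":[-0.052,-0.004,-0.09],"yaw":0,"fingers":0.2},
    {"delta_pos":[-0.065,-0.005,-0.1126],"yaw":0,"fingers":0.2},
    {"delta_pos":[-0.078,-0.006,-0.135],"yaw":0,"fingers":0.2},
    {"delta_pos":[-0.091,-0.007,-0.1576],"yaw":0,"fingers":0.2},
    {"delta_pos":[-0.104,-0.008,-0.18],"yaw":0,"fingers":0.2},
    {"delta_pos":[-0.104,-0.012,-0.3],"yaw":0,"fingers":0.2},
    {"delta_pos":[-0.104,-0.012,-0.3],"yaw":-0.15,"fingers":0.2},
    {"delta_pos":[-0.104,-0.012,-0.3],"yaw":-0.3,"fingers":0.2},
    {"delta_pos":[-0.104,-0.012,-0.3],"yaw":-0.3,"fingers":0.2},
  ],
)

```text
clock: 21.0
eef_pos: [0.4888, -0.106, 0.1117]
tool_rot: [0.998, 0.058, -0.002, -0.02]
ft_force: [-0.9, 0.1, -0.5]
grip_width: 0.0292
grasp_force: 59.5
```

```bash
python3 -c "
from plan import *
plan([(.50,.0,.11,33.75)])"
```

```text
from [ 0.4888 -0.106   0.1117] 6.6 zdir [-0.007  0.04  -0.999] j6 2.788 w 0.0292
(0.5, 0.0, 0.11, 33.75) -> [ 0.0777 -0.3462  0.0195] yaw -0.6034
```

Request:
jog_arm(
  deltas=[
    {"delta_pos":[0.078,-0.346,0.02],"yaw":-0.603,"fingers":0.2},
    {"delta_pos":[0.078,-0.346,0.02],"yaw":-0.603,"fingers":0.2},
    {"delta_pos":[0.078,-0.346,0.02],"yaw":-0.603,"fingers":0.2},
    {"delta_pos":[0.078,-0.346,0.02],"yaw":-0.603,"fingers":0.2},
    {"delta_pos":[0.078,-0.346,0.02],"yaw":-0.603,"fingers":0.2},
    {"delta_pos":[0.078,-0.346,0.02],"yaw":-0.603,"fingers":0.2},
  ],
)

```text
clock: 21.6
eef_pos: [0.4999, -0.001, 0.1092]
tool_rot: [0.957, 0.288, 0.002, -0.02]
ft_force: [-0.0, 0.1, -1.5]
grip_width: 0.0286
grasp_force: 59.6
```

```bash
python3 -c "
from plan import *
plan([(.5561,.0853,.09,33.75),(.5561,.0853,.02,33.75)])"
```

```text
from [ 0.4999 -0.001   0.1092] 33.48 zdir [-0.008  0.039 -0.999] j6 2.528 w 0.0286
(0.5561, 0.0853, 0.09, 33.75) -> [ 0.3139 -0.1338  0.0738] yaw -0.006
(0.5561, 0.0853, 0.02, 33.75) -> [ 0.3104 -0.1252  0.307 ] yaw -0.006
```

Request:
jog_arm(
  deltas=[
    {"delta_pos":[0.314,-0.134,0.074],"yaw":0,"fingers":0.2},
    {"delta_pos":[0.314,-0.134,0.074],"yaw":0,"fingers":0.2},
    {"delta_pos":[0.314,-0.134,0.074],"yaw":0,"fingers":0.2},
    {"delta_pos":[0.31,-0.125,0.2],"yaw":0,"fingers":0.2},
    {"delta_pos":[0.31,-0.125,0.307],"yaw":0,"fingers":0.2},
    {"delta_pos":[0.31,-0.125,0.307],"yaw":0,"fingers":0.2},
    {"delta_pos":[0.31,-0.125,0.307],"yaw":0,"fingers":0.2},
  ],
)

```text
clock: 22.3
eef_pos: [0.5554, 0.0852, 0.0201]
tool_rot: [0.957, 0.289, 0.001, -0.02]
ft_force: [0.6, -0.0, -0.3]
grip_width: 0.029
grasp_force: 59.6
```

```bash
python3 -c "
from plan import *
plan([(.5561,.0853,-.012,33.75)])"
```

```text
from [0.5554 0.0852 0.0201] 33.58 zdir [-0.009  0.039 -0.999] j6 2.683 w 0.029
(0.5561, 0.0853, -0.012, 33.75) -> [0.0007 0.0052 0.1068] yaw -0.0039
```

Request:
jog_arm(
  deltas=[
    {"delta_pos":[0,0.003,0.05],"yaw":0,"fingers":0.2},
    {"delta_pos":[0,0.004,0.09],"yaw":0,"fingers":0.2},
    {"delta_pos":[0,0.004,0.1],"yaw":0,"fingers":0.2},
    {"delta_pos":[0,0.004,0.106],"yaw":0,"fingers":0.2},
    {"delta_pos":[0,0.004,0.11],"yaw":0,"fingers":0.2},
    {"delta_pos":[0,0.004,0.11],"yaw":0,"fingers":0.2},
  ],
)

```text
clock: 22.9
eef_pos: [0.5569, 0.0867, -0.0122]
tool_rot: [0.957, 0.29, 0.003, -0.02]
ft_force: [-0.5, 0.1, 0.7]
grip_width: 0.0291
grasp_force: 59.8
```

Request:
jog_arm(
  deltas=[
    {"delta_pos":[0,0,0.004],"yaw":0,"fingers":0.2},
    {"delta_pos":[0,0,0.004],"yaw":0,"fingers":0.2},
    {"delta_pos":[0,0,0.004],"yaw":0,"fingers":0.4},
    {"delta_pos":[0,0,0.004],"yaw":0,"fingers":0.5},
    {"delta_pos":[0,0,0.004],"yaw":0,"fingers":0.6},
    {"delta_pos":[0,0,0.004],"yaw":0,"fingers":0.62},
    {"delta_pos":[0,0,-0.1],"yaw":0,"fingers":0.62},
    {"delta_pos":[0,0,-0.25],"yaw":0,"fingers":0.62},
    {"delta_pos":[0,0,-0.4],"yaw":0,"fingers":0.62},
    {"delta_pos":[-0.45,0.6,-0.5],"yaw":0,"fingers":0.62},
    {"delta_pos":[-0.45,0.6,-0.5],"yaw":0,"fingers":0.62},
    {"delta_pos":[-0.45,0.6,-0.5],"yaw":0,"fingers":0.62},
  ],
)

```text
clock: 24.1
eef_pos: [0.5493, -0.0682, 0.1217]
tool_rot: [0.956, 0.291, 0.003, -0.02]
ft_force: [0.6, -0.7, -0.2]
grip_width: 0.0531
grasp_force: 0.0
```

Request:
jog_arm(
  deltas=[
    {"delta_pos":[0,0.2,0],"yaw":0,"fingers":0.62},
    {"delta_pos":[0,0.2,0],"yaw":0,"fingers":0.62},
    {"delta_pos":[0,0.2,0],"yaw":0,"fingers":0.62},
    {"delta_pos":[0,0.2,0],"yaw":0,"fingers":0.62},
    {"delta_pos":[0,0.2,0],"yaw":0,"fingers":0.62},
  ],
)

```text
clock: 24.6
eef_pos: [0.5819, -0.1154, 0.1186]
tool_rot: [0.956, 0.291, 0.002, -0.021]
ft_force: [0.2, 1.7, 0.1]
grip_width: 0.0534
grasp_force: 0.0
```

```bash
python3 -c "
from chk import *
chk();plan([]); save(cam('top'),'t7.png',(190,140,390,300),4)"
```

```text
top orange 82 mean [0.5601 0.1628 0.0318] circ 559.8 162.5 16.0 z 0.0261 0.0393
top orange 75 mean [0.484  0.1555 0.0316] circ 484.3 155.1 15.8 z 0.0264 0.038
top green 69 mean [0.5555 0.2324 0.0323] circ 556.1 232.6 15.5 z 0.0263 0.0413
top green 74 mean [0.4785 0.2268 0.0326] circ 479.0 227.2 15.9 z 0.0261 0.0395
top blue 74 mean [0.5655 0.0908 0.0321] circ 565.3 91.1 15.8 z 0.0262 0.0401
top blue 79 mean [0.4905 0.0846 0.0321] circ 490.3 84.9 15.8 z 0.0261 0.0412
scene orange 95 mean [0.5582 0.1623 0.0299] circ 558.7 162.2 15.5 z 0.0264 0.0331
scene orange 119 mean [0.4826 0.1542 0.0308] circ 483.2 153.7 16.2 z 0.0261 0.0351
scene green 117 mean [0.5555 0.2328 0.0312] circ 556.9 232.8 16.6 z 0.027 0.0361
scene green 127 mean [0.4776 0.227  0.0307] circ 478.6 226.9 16.5 z 0.0262 0.0342
scene blue 84 mean [0.5632 0.0919 0.0298] circ 563.9 91.1 15.9 z 0.0263 0.0328
scene blue 91 mean [0.4877 0.0853 0.03  ] circ 487.6 84.5 16.6 z 0.0261 0.0344
from [ 0.5821 -0.1154  0.1189] 33.85 zdir [-0.008  0.04  -0.999] j6 2.333 w 0.0526
```

View pics/t7.png

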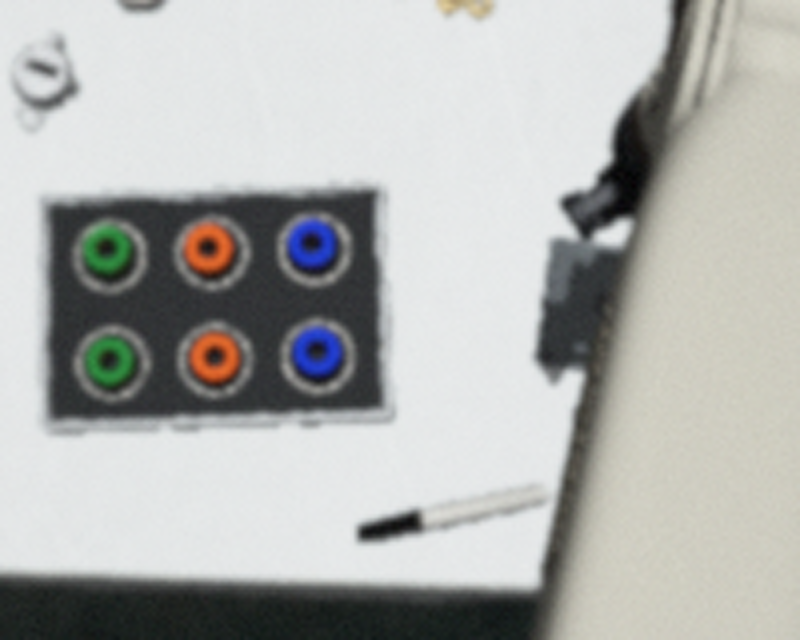

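All three coils stand flat behind their mates: green (107,250), orange (208,248) and blue (312,243), each within about 3 mm of its ring centre. The pen and counter haven't moved, and the arm is clear.

```bash
python3 -c "
from workcell import bot
print(bot.job_done())"
```

```text
the job is handed in; nothing more can be done
None
```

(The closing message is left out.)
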